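Push an extrusion offcut off the ledge into the offcut chute

TASK

Slide the aluminium offcut across the ledge onto the sprung stop and hold it there flush for a moment with a light, steady push of about 5 newtons (never as much as 15). Then push it along the stop and off the end of the ledge so that it drops into the chute and comes to rest in the catch tray. Do not lift it, and leave the tape roll, the yellow fuse carton and the round lens case where they are.

Things in the scene. Friction and masses are not known exactly. Their poses are not given: they have to be found in the camera images.
- station: Blue stand with a flat steel ledge on top and a chute at its +y end; fixed. Origin under it on the worktop; z up, +x towards the stop, +y towards the chute. In mm here: ledge top z 75, x -85 to 125, y -140 to 65. Chute: inner faces of the cheek walls (front clear, rear grey) at x -20 and 66; slick slope, then a tray to the end wall at y 310, tray walls 60 high.
- ledge_edge (a point): Middle of the ledge's edge where the chute begins, on the ledge top, 75 mm above the worktop; axes as station. The cheek walls beyond it stand 18 mm above the ledge; an offcut left far from the stop runs into the front one. Overhead, a fixed gantry bar crosses at world x 580, from z 550 mm up. The slope begins about 10 mm below the edge.
- stop_stand: Yellow bracket on the ledge with a sprung stop: aluminium bar along y, 185 mm long, 3 to 27 mm above the ledge. Origin on the ledge top; axes as station. The bar's face looks to -x, nominally at x -60 mm here, but set anywhere from -74 to -46 and not measured: feel for it. The face yields to +x 1 mm per 5 N (12 mm at most) and springs back.
- offcut_center (a point): Centre of the loose silver T-slot extrusion offcut on the ledge: 40 mm wide (its x), 70 long (its y), 40 high, 0.18 to 0.34 kg; starts up to 0.3 rad askew. Its long +x side goes against the stop, its +y end leads into the chute. Sliding it takes 1 to 4 N.
- tape_roll: Cream roll of masking tape, 96 mm across, 24 mm high, on the worktop; origin under its centre. Bystander.
- fuse_box: Yellow fuse carton 58x75x30 mm on the worktop; origin under its centre. Bystander.
- lens_case: White round lens case 47 mm across, 17 mm high, on the worktop; origin under its centre. Bystander.
Not all that is in view belongs to the job. Of the things shaped like the part that bears offcut_center, the aluminium one is meant.

How it is judged:
By the outcome, as a careful person would: the job done as asked, in the order asked, and still so for the second after the job is handed in, with the robot touching nothing.
It also fails if it takes over 61 s, if anything falls off the work surface, if the arm or the gripper's body presses on something with over 40 N, if the wrist force passes 120 N, or if a joint passes its speed limit or range.

ROBOT

A 6-joint arm with a two-finger parallel gripper is mounted at the origin on a cart in front of the work surface, level with it; the furniture and walls round the work are solid. World frame = base frame: x ahead of the robot, y to its left, z up, the work surface at z = 0. Lengths are in m, angles in degrees, forces in N, time in s.
With the tool pointing down it reaches from about 0.275 to 0.825 m from the base axis. Payload 4.9 kg.
Tool frame: the origin (TCP) lies between the finger pads; the fingertips stand 22 mm ahead of it and the grasp point (between the pads) lies 3 mm ahead of it; z points along the fingers, y is the line along which they close (so a half turn about z gives the same grasp; the last joint's range is limited). The gripper opens to 85 mm and grips with 20 to 120 N. Pads are 22 mm wide; open, the fingers measure 114 mm over their backs; the gripper's body (76 mm by 85 mm) begins 54 mm behind the grasp point. The pads swing forward as they close: fully open they stand 13 mm farther back than shut.
Start: joints at [62.384, 18.69, -11.035, 60.275, 0, 82.311], TCP at [0.187, 0.517, 0.253] pointing down, gripper open.
Joint ranges: [-152.03, 152.03], [-55.5, 102.48], [-74.3, 77.21], [-110.64, 120.58], [-84.22, 78.4], [-180, 180]. Speed limits (degrees/s): [147.25, 147.25, 180, 180, 180, 180].

INTERFACE

Orientations are given as a 3x3 rotation matrix whose columns are the frame's x, y, z axes.
In Python, from cell import * gives the robot as it stands.
- The arm moves only by the tool send_rows, never from a script. Its argument "increments" is a list of rows, each an object of numbers: "ax", "ay", "az": the turn, a rotation vector about the tool's x, y, z in rad; "dx", "dy", "dz": the shift along the tool's x, y, z in m; "jaw": the opening, from 0 (shut) to 1 (fully open). A call has 1 to 12 rows; each row is the pose to reach, as a shift and turn from the pose commanded when the call began, along the tool's axes at that moment; what a row does not reach only later rows make up. A row lasts 1/10 s, in which the tool goes at most 50 mm and 8.59 degrees, less where a joint would pass 70% of its speed; a pose out of reach is approached as far as the arm can. A call with a gripper value outside its range is refused whole. The fingers move at their own pace and stop on an object; "force" is the grip in N (left out, the last holds). Time passes only in rows, so rows that repeat a pose let the fingers close. It gives the time, the measured TCP pose, the force, the opening and the grip force at its end, in the units of the state.
- state(): the state, without advancing time (a new reading comes with each control period).
- camera(name): name is "scene" or "top" or "wrist"; returns (picture, depth): 400x640x3 uint8, red, green, blue; 400x640 float32, m along the optical axis (not along the pixel's ray), 0 where there is no reading.
- camera_params(name): a dict with "fx", "fy", "cx", "cy" (pixels), "k1" (the pictures are not rectified: a ray, as slopes to the right and down, at radius r is drawn at 1 + k1 r^2 times it, then the intrinsics apply), "T" (4x4, takes a point from camera to world coordinates). Camera axes: x right, y up, looking along -z (the intrinsics and any distortion apply to the point x, -y, -z); pixel columns grow to the right and rows downward; lengths in m; the calibration is good to about 2 mm. A picture is of the moment at which its call begins: read the wrist's pose just before it. camera_params takes no time and is no camera call; for the wrist camera it gives the pose at the moment of the call.
- hand_in(): hands the job in; it is judged then, once.
The state is a dict: "time_s": time; "joint_positions": joint angles; "qd": joint speeds; "joint_torque": joint torques, N m; "tool_pos": TCP position; "ee_rot": TCP orientation; "contact_force": force on the tool from outside, world axes, zero at the start; "wrist_torque": the same for the moment, N m; "finger_gap": finger opening in m; "grasp_force": force on a finger pad.
Only numpy, scipy, OpenCV 4.12 (cv2) and the standard library are available. Lean on these libraries where they do the work, as an engineer would, in place of code of your own. Each camera call takes 0.05 s, during which the arm holds its last target. There are 200 camera calls.

## Working session

There is one attempt and no reset: what is moved stays moved. The work goes in short steps, Python scripts to look and compute and a tool call to move; the robot and the scene stay as the last step left them, time stands still between calls to the robot, and variables do not carry over. Pictures are saved under pics/ and viewed, at most 10 in all, crops included, and the job is handed in when it is done.

Besides the shell and the picture viewer there is one more tool, called after "Request:" in YAML: its name, and indented under it one key for each argument. send_rows: Moves the arm, as the interface text tells. Its arguments: {"type":"object","properties":{"increments":{"type":"array","items":{"type":"object","properties":{"ax":{"type":"number"},"ay":{"type":"number"},"az":{"type":"number"},"dx":{"type":"number"},"dy":{"type":"number"},"dz":{"type":"number"},"jaw":{"type":"number"}}}},"force":{"type":"number"}},"required":["increments"]}

```bash
mkdir -p pics
cat > h.py <<'E'
from cell import *
import numpy as np, cv2
def save(n,im): cv2.imwrite('pics/'+n,im[:,:,::-1])
def world(p,d,u,v):
    z=d[v,u]; x=(u-p['cx'])/p['fx']; y=(v-p['cy'])/p['fy']
    xd,yd=x,y
    for _ in range(20):
        r=x*x+y*y; x=xd/(1+p['k1']*r); y=yd/(1+p['k1']*r)
    return (p['T']@np.array([x*z,-y*z,-z,np.ones_like(z)]).reshape(4,-1)) [:3].T
def cloud(p,d):
    v,u=np.mgrid[0:d.shape[0],0:d.shape[1]]
    return world(p,d,u.ravel(),v.ravel()).reshape(d.shape+(3,))
E
python3 - <<'E'
from h import *
s=state(); print({k:np.round(v,3).tolist() for k,v in s.items()})
for n in('top','scene'):
    a,d=camera(n); p=camera_params(n); save(n+'0.png',a); np.savez(n+'0.npz',a=a,d=d,**p)
    print(n,p)
E
```

```text
{'time_s': 0.0, 'joint_positions': [62.384, 18.733, -11.092, 60.275, -0.0, 82.312], 'qd': [0.061, 0.052, -0.062, 0.048, 0.016, 0.07], 'joint_torque': [0.001, -44.34, 26.244, 0.015, -0.0, -0.0], 'tool_pos': [0.187, 0.517, 0.252], 'ee_rot': [[-0.94, 0.341, -0.001], [0.341, 0.94, -0.002], [0.0, -0.002, -1.0]], 'contact_force': [-1.145, -0.3, -0.102], 'wrist_torque': [0.001, -0.001, -0.039], 'grasp_force': 0.0, 'finger_gap': 0.086}
top {'fx': 455.21749556101156, 'fy': 455.21749556101156, 'cx': 324.51823497888824, 'cy': 201.26295480980977, 'k1': -0.037631178149515505, 'T': array([[-0.01048684,  0.9972623 , -0.07319789,  0.49902657],
       [-0.99981817, -0.01162327, -0.01511687, -0.13929522],
       [-0.01592628,  0.07302605,  0.99720286,  1.02204907],
       [ 0.        ,  0.        ,  0.        ,  1.        ]])}
scene {'fx': 483.2647152210875, 'fy': 483.2647152210875, 'cx': 321.19673662676036, 'cy': 196.31645183007166, 'k1': -0.03297703481817587, 'T': array([[ 0.77459749,  0.28843149, -0.56285523, -0.14068858],
       [-0.63205904,  0.38450305, -0.67279921, -1.0000241 ],
       [ 0.02236307,  0.87690631,  0.48014083,  0.6929155 ],
       [ 0.        ,  0.        ,  0.        ,  1.        ]])}
```

View pics/top0.png

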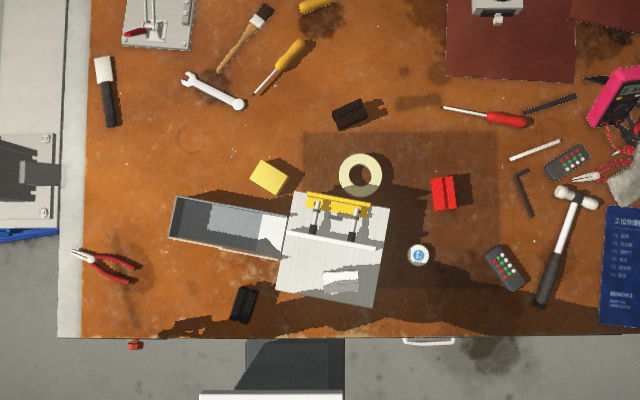

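View pics/scene0.png

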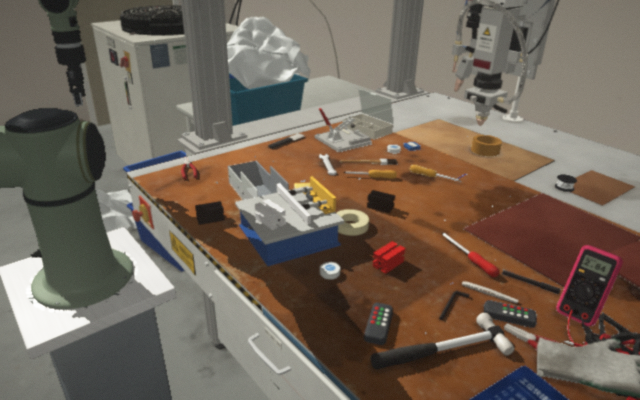

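The top view shows the silver offcut on the ledge at about (341,281). Similar shapes are black at (350,114), black at (243,305) and red at (444,193). The silver one on the ledge fits the description. The stop bar is at about y=240, with the bracket at (338,204) and the chute to the left. Next I measure, with one close crop to check.

```bash
cat > m.py <<'E'
from h import *
z=np.load('top0.npz'); p={k:z[k] for k in('fx','fy','cx','cy','k1','T')}; a=z['a']; d=z['d']
W=cloud(p,d)
save('crop.png',cv2.resize(a[170:320,160:400],None,fx=3.2,fy=3.2,interpolation=cv2.INTER_CUBIC))
u0,v0,u1,v1=265,180,400,315
R=W[v0:v1,u0:u1]; Z=R[...,2]; ok=d[v0:v1,u0:u1]>0
h,e=np.histogram(Z[ok],bins=np.arange(-.01,.16,.005)); print(dict(zip((e[:-1]*1000).round(),h)))
def rect(lo,hi,reg=None):
    m=ok&(Z>lo)&(Z<hi)
    if reg is not None: m&=reg
    m=m.astype(np.uint8); n,l,st,c=cv2.connectedComponentsWithStats(m)
    for i in range(1,n):
        if st[i,4]<60: continue
        P=R[l==i][:,:2].astype(np.float32)*1000
        r=cv2.minAreaRect(P); print(lo,hi,st[i,4],'px',c[i]+[u0,v0],'mm',np.round(P.mean(0)),[np.round(x,1) for x in r],np.round(cv2.boxPoints(r)).tolist(),'z',R[l==i][:,2].mean())
rect(.068,.083); rect(.108,.122); rect(.094,.107); rect(.122,.16)
E
python3 m.py
```

```text
{np.float64(-10.0): np.int64(53), np.float64(-5.0): np.int64(4046), np.float64(0.0): np.int64(2323), np.float64(5.0): np.int64(35), np.float64(10.0): np.int64(16), np.float64(15.0): np.int64(49), np.float64(20.0): np.int64(399), np.float64(25.0): np.int64(267), np.float64(30.0): np.int64(158), np.float64(35.0): np.int64(82), np.float64(40.0): np.int64(83), np.float64(45.0): np.int64(90), np.float64(50.0): np.int64(86), np.float64(55.0): np.int64(82), np.float64(60.0): np.int64(119), np.float64(65.0): np.int64(104), np.float64(70.0): np.int64(4824), np.float64(75.0): np.int64(2878), np.float64(80.0): np.int64(371), np.float64(85.0): np.int64(46), np.float64(90.0): np.int64(101), np.float64(95.0): np.int64(406), np.float64(100.0): np.int64(647), np.float64(105.0): np.int64(35), np.float64(110.0): np.int64(456), np.float64(115.0): np.int64(391), np.float64(120.0): np.int64(5), np.float64(125.0): np.int64(0), np.float64(130.0): np.int64(0), np.float64(135.0): np.int64(0), np.float64(140.0): np.int64(0), np.float64(145.0): np.int64(0), np.float64(150.0): np.int64(0)}
0.068 0.083 8055 px [
[... 811 characters left out ...]
0.0], [400.0, -122.0]] z 0.1142448409878074
0.094 0.107 845 px [332.18934911 231.93372781] mm [ 504. -140.] [array([ 521.7, -143. ]), array([183.6,  79.7]), np.float64(78.6)] [[465.0, -225.0], [543.0, -241.0], [579.0, -61.0], [501.0, -45.0]] z 0.1003010823318376
0.094 0.107 60 px [334.83333333 217.48333333] mm [ 534. -146.] [array([ 533.4, -146. ]), array([29.4,  7.9]), np.float64(78.1)] [[527.0, -160.0], [534.0, -161.0], [540.0, -132.0], [533.0, -131.0]] z 0.10002861427443599
0.094 0.107 139 px [340.26618705 281.94244604] mm [ 404. -155.] [array([ 404.3, -155.6]), array([ 7.7, 70.5]), np.float64(2.6)] [[399.0, -121.0], [402.0, -191.0], [410.0, -191.0], [407.0, -120.0]] z 0.10170968111505878
```

View pics/crop.png

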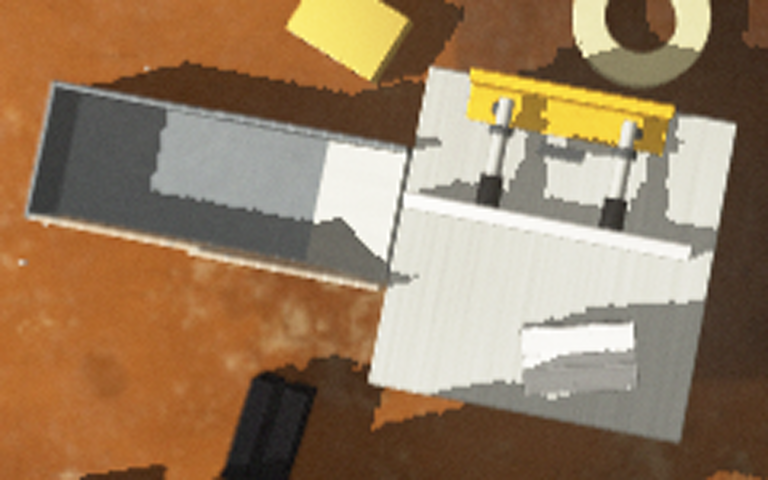

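Confirmed: the crop shows the grooved aluminium offcut at (578,358) of the crop, on the ledge and askew by about 14° relative to the station. The station origin is about (457,-100) mm with yaw -11.3°, and the bar face is at about station x=32. I'll push with two half-closed fingers.

```bash
cat > go.py <<'E'
# usage: go.py sx sy sz(mm, station, TCP) yawoffset(deg; 0: tool y along station +y)
import sys
from h import *
from scipy.spatial.transform import Rotation as Ro
O=np.array([457.,-100.,0]); a=np.radians(-11.3)
S=np.array([[np.cos(a),-np.sin(a),0],[np.sin(a),np.cos(a),0],[0,0,1]])
s=state(); R=np.array(s['ee_rot']); t=np.array(s['tool_pos'])*1000
print('t',round(s['time_s'],2),'station tcp',(S.T@(t-O)).round(1),'F st',(S.T@np.array(s['contact_force'])).round(2),'gap',round(s['finger_gap'],4),'j',np.round(s['joint_positions'],1))
if len(sys.argv)>4:
    x,y,z,w=map(float,sys.argv[1:5])
    Rt=S@Ro.from_euler('z',w,degrees=True).as_matrix()@np.array([[-1.,0,0],[0,1,0],[0,0,-1]])
    print('d',(R.T@(O+S@[x,y,z]-t)/1000).round(4),'rot',Ro.from_matrix(R.T@Rt).as_rotvec().round(4))
E
python3 go.py -94 -64.6 180 0
```

```text
t 0.1 station tcp [-385.4  551.8  252.6] F st [-0.31  0.14 -0.56] gap 0.0856 j [ 62.4  18.7 -11.1  60.3  -0.   82.3]
d [-0.3806 -0.5656  0.0734] rot [-0.0015 -0.0003 -0.1506]
```

Request:
send_rows:
  increments:
    - {"dx": -0.38,"dy": -0.566,"dz": 0.073,"az": -0.15,"jaw": 0.35}
    - {"dx": -0.38,"dy": -0.566,"dz": 0.073,"az": -0.15,"jaw": 0.35}
    - {"dx": -0.38,"dy": -0.566,"dz": 0.073,"az": -0.15,"jaw": 0.35}
    - {"dx": -0.38,"dy": -0.566,"dz": 0.073,"az": -0.15,"jaw": 0.35}
    - {"dx": -0.38,"dy": -0.566,"dz": 0.073,"az": -0.15,"jaw": 0.35}
    - {"dx": -0.38,"dy": -0.566,"dz": 0.073,"az": -0.15,"jaw": 0.35}
    - {"dx": -0.38,"dy": -0.566,"dz": 0.073,"az": -0.15,"jaw": 0.35}
    - {"dx": -0.38,"dy": -0.566,"dz": 0.073,"az": -0.15,"jaw": 0.35}
    - {"dx": -0.38,"dy": -0.566,"dz": 0.073,"az": -0.15,"jaw": 0.35}
    - {"dx": -0.38,"dy": -0.566,"dz": 0.073,"az": -0.15,"jaw": 0.35}
    - {"dx": -0.38,"dy": -0.566,"dz": 0.073,"az": -0.15,"jaw": 0.35}
    - {"dx": -0.38,"dy": -0.566,"dz": 0.073,"az": -0.15,"jaw": 0.35}

```text
invalid input
```

```bash
python3 go.py -94 -64.6 180 0
```

```text
t 0.1 station tcp [-385.4  551.8  252.6] F st [-0.31  0.14 -0.56] gap 0.0856 j [ 62.4  18.7 -11.1  60.3  -0.   82.3]
d [-0.3806 -0.5656  0.0734] rot [-0.0015 -0.0003 -0.1506]
```

Request:
send_rows:
  increments:
    - {"dx": -0.05,"dy": -0.07,"dz": 0.01,"ax": 0,"ay": 0,"az": 0,"jaw": 0.35}
    - {"dx": -0.05,"dy": -0.07,"dz": 0.01,"ax": 0,"ay": 0,"az": 0,"jaw": 0.35}
  force: 20

```text
time_s: 0.3
tool_pos: [0.2103, 0.4325, 0.2422]
ee_rot: [[-0.941, 0.34, -0.001], [0.34, 0.941, -0.002], [-0.0, -0.002, -1.0]]
contact_force: [0.0, 0.1, -0.1]
finger_gap: 0.059
grasp_force: 0.0
```

Request:
send_rows:
  increments:
    - {"dx": -0.33,"dy": -0.496,"dz": 0.063,"ax": 0,"ay": 0,"az": -0.15,"jaw": 0.35}
    - {"dx": -0.33,"dy": -0.496,"dz": 0.063,"ax": 0,"ay": 0,"az": -0.15,"jaw": 0.35}
    - {"dx": -0.33,"dy": -0.496,"dz": 0.063,"ax": 0,"ay": 0,"az": -0.15,"jaw": 0.35}
    - {"dx": -0.33,"dy": -0.496,"dz": 0.063,"ax": 0,"ay": 0,"az": -0.15,"jaw": 0.35}
    - {"dx": -0.33,"dy": -0.496,"dz": 0.063,"ax": 0,"ay": 0,"az": -0.15,"jaw": 0.35}
    - {"dx": -0.33,"dy": -0.496,"dz": 0.063,"ax": 0,"ay": 0,"az": -0.15,"jaw": 0.35}
    - {"dx": -0.33,"dy": -0.496,"dz": 0.063,"ax": 0,"ay": 0,"az": -0.15,"jaw": 0.35}
    - {"dx": -0.33,"dy": -0.496,"dz": 0.063,"ax": 0,"ay": 0,"az": -0.15,"jaw": 0.35}
    - {"dx": -0.33,"dy": -0.496,"dz": 0.063,"ax": 0,"ay": 0,"az": -0.15,"jaw": 0.35}
    - {"dx": -0.33,"dy": -0.496,"dz": 0.063,"ax": 0,"ay": 0,"az": -0.15,"jaw": 0.35}
    - {"dx": -0.33,"dy": -0.496,"dz": 0.063,"ax": 0,"ay": 0,"az": -0.15,"jaw": 0.35}
    - {"dx": -0.33,"dy": -0.496,"dz": 0.063,"ax": 0,"ay": 0,"az": -0.15,"jaw": 0.35}
  force: 20

```text
time_s: 1.5
tool_pos: [0.3511, -0.1448, 0.1803]
ee_rot: [[-0.98, 0.198, 0.0], [0.198, 0.98, 0.0], [-0.0, 0.0, -1.0]]
contact_force: [1.0, 0.7, 1.1]
finger_gap: 0.03
grasp_force: 0.0
```

```bash
python3 go.py -94 -64.6 107 0
```

```text
t 1.5 station tcp [-95.1 -64.7 180.3] F st [0.83 0.91 1.1 ] gap 0.03 j [-33.6   4.9 -40.6  44.5   0.  -22.2]
d [-0.001   0.0001  0.0733] rot [ 0.0002  0.0004 -0.0017]
```

Request:
send_rows:
  increments:
    - {"dx": 0,"dy": 0,"dz": 0.04,"ax": 0,"ay": 0,"az": 0,"jaw": 0.35}
    - {"dx": 0,"dy": 0,"dz": 0.073,"ax": 0,"ay": 0,"az": 0,"jaw": 0.35}
    - {"dx": 0,"dy": 0,"dz": 0.073,"ax": 0,"ay": 0,"az": 0,"jaw": 0.35}
    - {"dx": 0,"dy": 0,"dz": 0.073,"ax": 0,"ay": 0,"az": 0,"jaw": 0.35}
    - {"dx": 0,"dy": 0,"dz": 0.073,"ax": 0,"ay": 0,"az": 0,"jaw": 0.35}
  force: 20

```text
time_s: 2.0
tool_pos: [0.3522, -0.1428, 0.1088]
ee_rot: [[-0.981, 0.196, 0.002], [0.196, 0.981, -0.001], [-0.002, -0.001, -1.0]]
contact_force: [0.1, -0.3, 0.1]
finger_gap: 0.0298
grasp_force: 0.0
```

```bash
python3 go.py -60 -64.6 107 0
python3 - <<'E'
from h import *
a,d=camera('wrist'); save('w1.png',a)
b,d=camera('scene'); save('s1.png',cv2.resize(b[150:290,200:380],None,fx=4,fy=4))
F=[state()['contact_force']]
for i in range(4): camera('top'); F.append(state()['contact_force'])
print(np.round(F,2))
E
```

```text
t 2.0 station tcp [-94.3 -62.5 108.8] F st [ 0.15 -0.31  0.13] gap 0.0298 j [-33.2  11.2 -46.4  32.3  -0.  -21.9]
d [-0.0343 -0.0021  0.0019] rot [-0.0008  0.0018  0.0002]
[[ 0.68  0.56  0.16]
 [-0.42 -0.45  0.21]
 [ 0.25  0.12  0.09]
 [ 0.18 -0.03  0.09]
 [-0.12 -1.13 -0.04]]
```

View pics/s1.png

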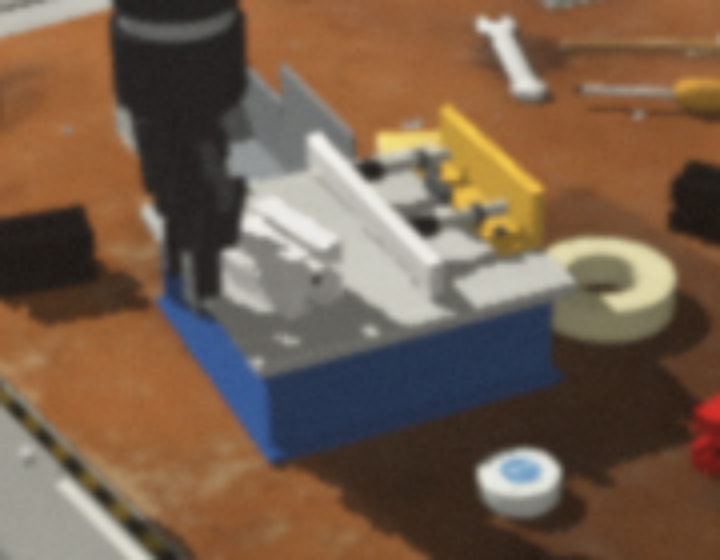

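The fingers are beside the offcut, just above ledge level. Now I sweep towards the stop and halt short of it.

Request:
send_rows:
  increments:
    - {"dx": -0.006,"dy": 0,"dz": 0,"ax": 0,"ay": 0,"az": 0,"jaw": 0.35}
    - {"dx": -0.012,"dy": 0,"dz": 0,"ax": 0,"ay": 0,"az": 0,"jaw": 0.35}
    - {"dx": -0.017,"dy": 0,"dz": 0,"ax": 0,"ay": 0,"az": 0,"jaw": 0.35}
    - {"dx": -0.022,"dy": 0,"dz": 0,"ax": 0,"ay": 0,"az": 0,"jaw": 0.35}
    - {"dx": -0.027,"dy": 0,"dz": 0,"ax": 0,"ay": 0,"az": 0,"jaw": 0.35}
    - {"dx": -0.032,"dy": 0,"dz": 0,"ax": 0,"ay": 0,"az": 0,"jaw": 0.35}
    - {"dx": -0.037,"dy": 0,"dz": 0,"ax": 0,"ay": 0,"az": 0,"jaw": 0.35}
    - {"dx": -0.042,"dy": 0,"dz": 0,"ax": 0,"ay": 0,"az": 0,"jaw": 0.35}
    - {"dx": -0.047,"dy": 0,"dz": 0,"ax": 0,"ay": 0,"az": 0,"jaw": 0.35}
    - {"dx": -0.052,"dy": 0,"dz": 0,"ax": 0,"ay": 0,"az": 0,"jaw": 0.35}
  force: 20

```text
time_s: 3.3
tool_pos: [0.4026, -0.1529, 0.1074]
ee_rot: [[-0.98, 0.197, -0.0], [0.197, 0.98, -0.0], [0.0, -0.0, -1.0]]
contact_force: [-1.2, -0.0, -1.3]
finger_gap: 0.0297
grasp_force: 0.5
```

```bash
cat > f.py <<'E'
from h import *
import sys
a0=np.radians(-11.3); ex=np.array([np.cos(a0),np.sin(a0),0]); ey=np.array([-ex[1],ex[0],0])
n=int(sys.argv[1]) if len(sys.argv)>1 else 6
F=[]
for i in range(n):
    a,d=camera('top'); f=np.array(state()['contact_force']); F.append([f@ex,f@ey,f[2]])
print('F mean',np.mean(F,0).round(2),'fx',np.round(F,1)[:,0])
p=camera_params('top'); W=cloud(p,d)*1000
P=W-np.array([457,-100,0]); X=P@ex; Y=P@ey; Z=P[...,2]
# station-frame points
m=(d>0)&(Z>110)&(Z<121)&(X<X.max())&(X>-90)&(X<45)&(Y>-140)&(Y<65)
if m.sum()>30:
    r=cv2.minAreaRect(np.c_[X[m],Y[m]].astype(np.float32)); print('offcut?',m.sum(),r,cv2.boxPoints(r).round(1).tolist())
b=(d>0)&(Z>97)&(Z<106)&(X>22)&(X<50)&(Y>-125)&(Y<65)
for lo in range(-120,60,40):
    q=b&(Y>lo)&(Y<lo+40)
    if q.sum()>5: print('bar y',lo,np.percentile(X[q],[5,50,95]).round(1))
s=state()
t=(np.array(s['tool_pos'])*1000-[457,-100,0]); print('t',round(s['time_s'],2),'tcp',(t@ex).round(2),(t@ey).round(2),t[2].round(2))
if len(sys.argv)>2: save(sys.argv[2],cv2.resize(a[170:320,160:400],None,fx=3.2,fy=3.2,interpolation=cv2.INTER_CUBIC))
E
python3 f.py 6 t2.png
```

```text
F mean [ 0.11 -0.13  0.16] fx [-0.1  0.9  0.1  0.1  0.3 -0.7]
offcut? 290 ((-5.09412956237793, -68.50387573242188), (28.23402976989746, 70.39239501953125), 0.9434255957603455) [[-19.799999237060547, -33.5], [-18.600000381469727, -103.9000015258789], [9.600000381469727, -103.5], [8.399999618530273, -33.099998474121094]]
bar y -120 [32.5 37.  41.5]
bar y -80 [32.7 38.3 48.1]
bar y -40 [32.6 37.  41.5]
bar y 0 [32.9 38.5 47.8]
bar y 40 [32.8 37.  41.5]
t 3.6 tcp -43.14 -62.54 107.63
```

View pics/t2.png

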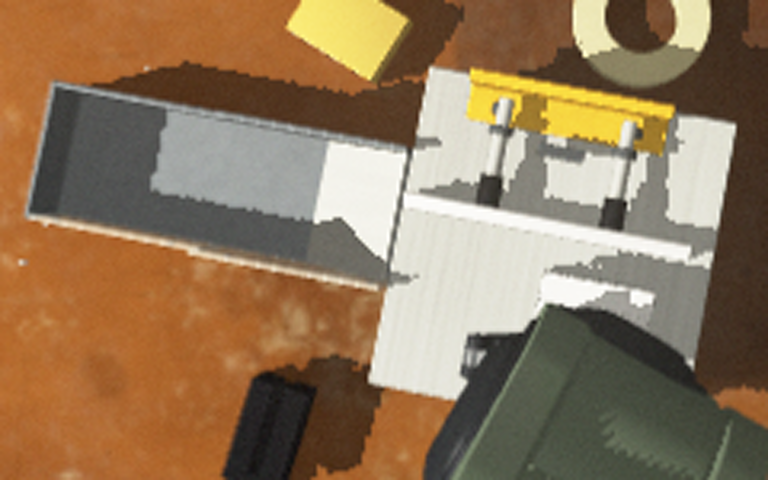

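The offcut is now squared to the stop: its face is at x≈9, the bar at ≈32.5. I go 19 mm further, then creep.

Request:
send_rows:
  increments:
    - {"dx": -0.003,"dy": 0,"dz": 0,"ax": 0,"ay": 0,"az": 0,"jaw": 0.35}
    - {"dx": -0.006,"dy": 0,"dz": 0,"ax": 0,"ay": 0,"az": 0,"jaw": 0.35}
    - {"dx": -0.009,"dy": 0,"dz": 0,"ax": 0,"ay": 0,"az": 0,"jaw": 0.35}
    - {"dx": -0.012,"dy": 0,"dz": 0,"ax": 0,"ay": 0,"az": 0,"jaw": 0.35}
    - {"dx": -0.015,"dy": 0,"dz": 0,"ax": 0,"ay": 0,"az": 0,"jaw": 0.35}
    - {"dx": -0.017,"dy": 0,"dz": 0,"ax": 0,"ay": 0,"az": 0,"jaw": 0.35}
    - {"dx": -0.019,"dy": 0,"dz": 0,"ax": 0,"ay": 0,"az": 0,"jaw": 0.35}
  force: 20

```text
time_s: 4.3
tool_pos: [0.421, -0.1565, 0.1074]
ee_rot: [[-0.981, 0.196, -0.0], [0.196, 0.981, 0.0], [0.0, 0.0, -1.0]]
contact_force: [-2.2, 0.4, 1.9]
finger_gap: 0.0302
grasp_force: 1.1
```

```bash
python3 f.py 4
```

```text
F mean [-0.49 -0.06  0.1 ] fx [-1.3 -0.  -0.2 -0.5]
offcut? 146 ((22.3797664642334, -68.57670593261719), (69.60620880126953, 13.29698657989502), 85.06331634521484) [[12.800000190734863, -102.69999694824219], [26.0, -103.80000305175781], [32.0, -34.5], [18.799999237060547, -33.29999923706055]]
bar y -120 [32.3 36.9 41.5]
bar y -80 [32.6 38.2 47.3]
bar y -40 [32.5 36.9 41.5]
bar y 0 [32.9 38.5 47.8]
bar y 40 [32.8 37.1 41.5]
t 4.5 tcp -23.8 -62.51 107.53
```

Request:
send_rows:
  increments:
    - {"dx": -0.001,"dy": 0,"dz": 0,"ax": 0,"ay": 0,"az": 0,"jaw": 0.35}
    - {"dx": -0.002,"dy": 0,"dz": 0,"ax": 0,"ay": 0,"az": 0,"jaw": 0.35}
    - {"dx": -0.003,"dy": 0,"dz": 0,"ax": 0,"ay": 0,"az": 0,"jaw": 0.35}
    - {"dx": -0.0035,"dy": 0,"dz": 0,"ax": 0,"ay": 0,"az": 0,"jaw": 0.35}
  force: 20

```text
time_s: 4.9
tool_pos: [0.4244, -0.1572, 0.1075]
ee_rot: [[-0.981, 0.197, -0.0], [0.197, 0.981, 0.0], [0.0, 0.0, -1.0]]
contact_force: [-2.2, 0.3, 1.0]
finger_gap: 0.0295
grasp_force: 1.0
```

```bash
python3 f.py 5
```

```text
F mean [-1.22 -0.03 -0.01] fx [-1.7 -1.1 -0.9 -0.6 -1.9]
offcut? 115 ((23.827627182006836, -68.47476196289062), (69.57071685791016, 12.430059432983398), 89.1847152709961) [[17.100000381469727, -103.19999694824219], [29.5, -103.30000305175781], [30.5, -33.79999923706055], [18.100000381469727, -33.599998474121094]]
bar y -120 [32.3 36.8 41.5]
bar y -80 [32.4 38.2 47.7]
bar y -40 [32.6 37.  41.5]
bar y 0 [32.9 38.6 48.1]
bar y 40 [32.7 37.  41.5]
t 5.15 tcp -20.68 -62.49 107.48
```

Request:
send_rows:
  increments:
    - {"dx": -0.0005,"dy": 0,"dz": 0,"ax": 0,"ay": 0,"az": 0,"jaw": 0.35}
    - {"dx": -0.001,"dy": 0,"dz": 0,"ax": 0,"ay": 0,"az": 0,"jaw": 0.35}
    - {"dx": -0.0015,"dy": 0,"dz": 0,"ax": 0,"ay": 0,"az": 0,"jaw": 0.35}
  force: 20

```text
time_s: 5.45
tool_pos: [0.4258, -0.1575, 0.1075]
ee_rot: [[-0.98, 0.197, -0.0], [0.197, 0.98, 0.0], [0.0, 0.0, -1.0]]
contact_force: [-1.5, 0.9, -0.3]
finger_gap: 0.03
grasp_force: 0.8
```

```bash
python3 f.py 5
```

```text
F mean [-1.17  0.14 -0.16] fx [-1.3 -1.4 -1.5 -1.3 -0.3]
offcut? 98 ((28.834138870239258, -68.85877990722656), (69.36898803710938, 11.862809181213379), 83.4581298828125) [[19.0, -102.5999984741211], [30.799999237060547, -104.0], [38.70000076293945, -35.099998474121094], [26.899999618530273, -33.70000076293945]]
bar y -120 [32.4 36.8 41.5]
bar y -80 [32.5 38.2 48. ]
bar y -40 [32.6 37.  41.5]
bar y 0 [32.9 38.5 48.2]
bar y 40 [32.7 37.  41.5]
t 5.7 tcp -19.14 -62.49 107.5
```

Request:
send_rows:
  increments:
    - {"dx": -0.0005,"dy": 0,"dz": 0,"ax": 0,"ay": 0,"az": 0,"jaw": 0.35}
    - {"dx": -0.001,"dy": 0,"dz": 0,"ax": 0,"ay": 0,"az": 0,"jaw": 0.35}
  force: 20

```text
time_s: 5.9
tool_pos: [0.4267, -0.1577, 0.1075]
ee_rot: [[-0.98, 0.197, -0.0], [0.197, 0.98, 0.0], [0.0, -0.0, -1.0]]
contact_force: [-2.1, 1.8, 1.1]
finger_gap: 0.0302
grasp_force: 1.4
```

```bash
python3 f.py 5
```

```text
F mean [-2.06 -0.22  0.62] fx [-1.8 -2.3 -2.3 -1.7 -2.2]
offcut? 88 ((28.190753936767578, -68.68098449707031), (69.230712890625, 10.505306243896484), 86.71148681640625) [[21.0, -102.9000015258789], [31.399999618530273, -103.5], [35.400001525878906, -34.400001525878906], [24.899999618530273, -33.79999923706055]]
bar y -120 [32.7 37.2 41.7]
bar y -80 [32.7 38.5 47.7]
bar y -40 [32.7 37.1 41.5]
bar y 0 [33.  38.8 48.2]
bar y 40 [32.9 37.2 41.7]
t 6.15 tcp -18.46 -62.46 107.46
```

Contact has begun (the force is rising and the bar has moved slightly).

Request:
send_rows:
  increments:
    - {"dx": -0.0004,"dy": 0,"dz": 0,"ax": 0,"ay": 0,"az": 0,"jaw": 0.35}
    - {"dx": -0.0008,"dy": 0,"dz": 0,"ax": 0,"ay": 0,"az": 0,"jaw": 0.35}
  force: 20

```text
time_s: 6.35
tool_pos: [0.4269, -0.1577, 0.1074]
ee_rot: [[-0.98, 0.197, -0.001], [0.197, 0.98, 0.0], [0.001, -0.0, -1.0]]
contact_force: [-5.2, 0.4, 4.0]
finger_gap: 0.0299
grasp_force: 2.5
```

```bash
python3 f.py 6
```

```text
F mean [-5.39 -0.33  3.71] fx [-4.5 -5.3 -5.6 -5.9 -5.2 -5.7]
offcut? 80 ((30.11608123779297, -68.8880844116211), (69.14102172851562, 10.731863975524902), 83.42579650878906) [[20.799999237060547, -102.5999984741211], [31.5, -103.80000305175781], [39.400001525878906, -35.20000076293945], [28.700000762939453, -33.900001525878906]]
bar y -120 [33.1 37.3 41.8]
bar y -80 [33.  38.8 48.1]
bar y -40 [32.9 37.4 41.8]
bar y 0 [33.3 39.  47.8]
bar y 40 [33.1 37.3 41.9]
t 6.65 tcp -18.13 -62.49 107.43
```

Request:
send_rows:
  increments:
    - {"dx": -0.0003,"dy": 0,"dz": 0,"ax": 0,"ay": 0,"az": 0,"jaw": 0.35}
    - {"dx": -0.0003,"dy": 0,"dz": 0,"ax": 0,"ay": 0,"az": 0,"jaw": 0.35}
    - {"dx": -0.0003,"dy": 0,"dz": 0,"ax": 0,"ay": 0,"az": 0,"jaw": 0.35}
    - {"dx": -0.0003,"dy": 0,"dz": 0,"ax": 0,"ay": 0,"az": 0,"jaw": 0.35}
    - {"dx": -0.0003,"dy": 0,"dz": 0,"ax": 0,"ay": 0,"az": 0,"jaw": 0.35}
  force: 20

```text
time_s: 7.15
tool_pos: [0.4271, -0.1577, 0.1074]
ee_rot: [[-0.98, 0.197, -0.002], [0.197, 0.98, 0.0], [0.002, -0.0, -1.0]]
contact_force: [-5.2, 0.5, 3.6]
finger_gap: 0.0296
grasp_force: 2.8
```

```bash
python3 f.py 16 t3.png
```

```text
F mean [-5.59 -0.53  4.1 ] fx [-5.6 -5.5 -5.3 -5.4 -6.8 -6.  -5.4 -5.7 -6.2 -5.3 -5.8 -5.2 -5.4 -5.
 -5.1 -5.7]
offcut? 74 ((30.175994873046875, -68.8641586303711), (69.1223373413086, 10.226314544677734), 83.8967514038086) [[21.399999618530273, -102.69999694824219], [31.600000381469727, -103.80000305175781], [38.900001525878906, -35.0], [28.799999237060547, -34.0]]
bar y -120 [33.1 37.5 42. ]
bar y -80 [33.3 38.8 47.8]
bar y -40 [33.2 37.5 42.1]
bar y 0 [33.3 38.9 47.9]
bar y 40 [33.1 37.6 42. ]
t 7.95 tcp -18.03 -62.46 107.39
```

View pics/t3.png

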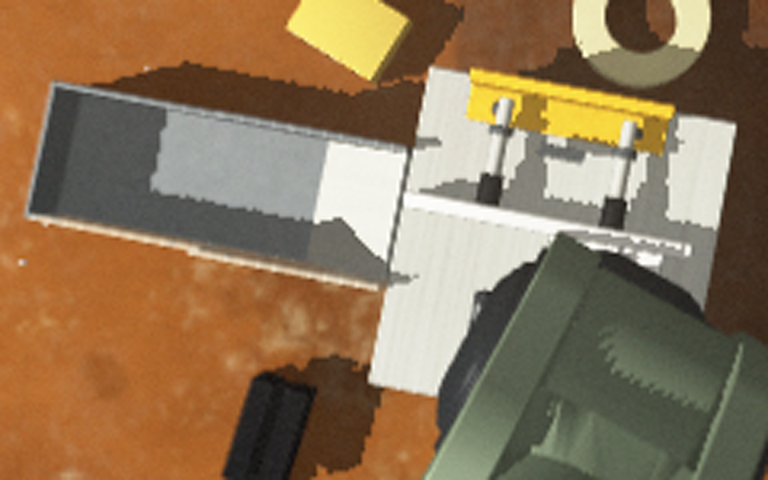

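Flush and steady at 5.6 N, but the tool also bears down about 4 N, which bleeds into friction. I relieve that a little, add a touch of push and hold.

Request:
send_rows:
  increments:
    - {"dx": -0.0002,"dy": 0,"dz": -0.0002,"ax": 0,"ay": 0,"az": 0,"jaw": 0.35}
    - {"dx": -0.0005,"dy": 0,"dz": -0.0003,"ax": 0,"ay": 0,"az": 0,"jaw": 0.35}
    - {"dx": -0.0005,"dy": 0,"dz": -0.0003,"ax": 0,"ay": 0,"az": 0,"jaw": 0.35}
    - {"dx": -0.0005,"dy": 0,"dz": -0.0003,"ax": 0,"ay": 0,"az": 0,"jaw": 0.35}
    - {"dx": -0.0005,"dy": 0,"dz": -0.0003,"ax": 0,"ay": 0,"az": 0,"jaw": 0.35}
  force: 20

```text
time_s: 8.45
tool_pos: [0.4274, -0.1578, 0.1074]
ee_rot: [[-0.98, 0.197, -0.002], [0.197, 0.98, 0.0], [0.002, -0.0, -1.0]]
contact_force: [-5.8, 0.5, 1.3]
finger_gap: 0.0299
grasp_force: 2.8
```

```bash
python3 f.py 8
```

```text
F mean [-5.2  -0.62  1.75] fx [-5.5 -4.8 -5.8 -5.1 -5.4 -4.6 -4.6 -5.7]
offcut? 71 ((31.362060546875, -68.74763488769531), (69.62104797363281, 10.649357795715332), 82.29005432128906) [[21.399999618530273, -102.5], [32.0, -104.0], [41.29999923706055, -35.0], [30.799999237060547, -33.5]]
bar y -120 [33.5 37.8 42.4]
bar y -80 [33.6 39.2 47.8]
bar y -40 [33.4 37.9 42.5]
bar y 0 [33.6 39.2 48.2]
bar y 40 [33.6 37.9 42.4]
t 8.85 tcp -17.69 -62.46 107.41
```

The bar has deflected about 1 mm and the wrist reads 5.2 N: exactly the light push wanted. Hold.

Request:
send_rows:
  increments:
    - {"dx": 0,"dy": 0,"dz": 0,"ax": 0,"ay": 0,"az": 0,"jaw": 0.35}
    - {"dx": 0,"dy": 0,"dz": 0,"ax": 0,"ay": 0,"az": 0,"jaw": 0.35}
    - {"dx": 0,"dy": 0,"dz": 0,"ax": 0,"ay": 0,"az": 0,"jaw": 0.35}
    - {"dx": 0,"dy": 0,"dz": 0,"ax": 0,"ay": 0,"az": 0,"jaw": 0.35}
    - {"dx": 0,"dy": 0,"dz": 0,"ax": 0,"ay": 0,"az": 0,"jaw": 0.35}
    - {"dx": 0,"dy": 0,"dz": 0,"ax": 0,"ay": 0,"az": 0,"jaw": 0.35}
    - {"dx": 0,"dy": 0,"dz": 0,"ax": 0,"ay": 0,"az": 0,"jaw": 0.35}
    - {"dx": 0,"dy": 0,"dz": 0,"ax": 0,"ay": 0,"az": 0,"jaw": 0.35}
    - {"dx": 0,"dy": 0,"dz": 0,"ax": 0,"ay": 0,"az": 0,"jaw": 0.35}
    - {"dx": 0,"dy": 0,"dz": 0,"ax": 0,"ay": 0,"az": 0,"jaw": 0.35}
    - {"dx": 0,"dy": 0,"dz": 0,"ax": 0,"ay": 0,"az": 0,"jaw": 0.35}
    - {"dx": 0,"dy": 0,"dz": 0,"ax": 0,"ay": 0,"az": 0,"jaw": 0.35}
  force: 20

```text
time_s: 10.05
tool_pos: [0.4274, -0.1578, 0.1074]
ee_rot: [[-0.98, 0.197, -0.002], [0.197, 0.98, 0.0], [0.002, -0.0, -1.0]]
contact_force: [-4.6, 0.3, 1.7]
finger_gap: 0.03
grasp_force: 2.8
```

```bash
python3 f.py 4
```

```text
F mean [-5.77 -1.05  1.13] fx [-5.2 -6.2 -6.3 -5.3]
offcut? 71 ((31.372812271118164, -68.70740509033203), (69.54193115234375, 10.64835262298584), 82.30018615722656) [[21.399999618530273, -102.5], [32.0, -103.9000015258789], [41.29999923706055, -35.0], [30.799999237060547, -33.5]]
bar y -120 [33.5 37.8 42.4]
bar y -80 [33.7 39.3 48.1]
bar y -40 [33.4 37.9 42.4]
bar y 0 [33.6 39.2 48.2]
bar y 40 [33.6 38.  42.4]
t 10.25 tcp -17.72 -62.45 107.42
```

Held for over 3 s. Now I back off, rise and reposition behind the -y end.

Request:
send_rows:
  increments:
    - {"dx": 0.001,"dy": 0,"dz": 0,"ax": 0,"ay": 0,"az": 0,"jaw": 0.35}
    - {"dx": 0.002,"dy": 0,"dz": 0,"ax": 0,"ay": 0,"az": 0,"jaw": 0.35}
    - {"dx": 0.012,"dy": 0,"dz": 0,"ax": 0,"ay": 0,"az": 0,"jaw": 0.35}
    - {"dx": 0.018,"dy": 0,"dz": -0.02,"ax": 0,"ay": 0,"az": 0,"jaw": 0.35}
    - {"dx": 0.018,"dy": 0,"dz": -0.07,"ax": 0,"ay": 0,"az": 0,"jaw": 0}
    - {"dx": 0.018,"dy": 0,"dz": -0.07,"ax": 0,"ay": 0,"az": 0,"jaw": 0}
    - {"dx": 0.018,"dy": 0,"dz": -0.07,"ax": 0,"ay": 0,"az": 0,"jaw": 0}
  force: 20

```text
time_s: 10.95
tool_pos: [0.4121, -0.1552, 0.1792]
ee_rot: [[-0.98, 0.197, 0.005], [0.197, 0.981, -0.002], [-0.005, -0.001, -1.0]]
contact_force: [-0.7, -0.3, -0.6]
finger_gap: 0.0003
grasp_force: 0.0
```

```bash
python3 f.py 1; python3 go.py 9 -130 178 -90
```

```text
F mean [ 0.57  0.99 -0.4 ] fx [0.6]
offcut? 489 ((12.637462615966797, -68.41346740722656), (39.33175277709961, 70.12029266357422), 0.36258792877197266) [[-7.199999809265137, -33.5], [-6.800000190734863, -103.5999984741211], [32.5, -103.30000305175781], [32.099998474121094, -33.20000076293945]]
bar y -120 [32.7 37.2 41.7]
bar y -80 [32.9 38.5 48.1]
bar y -40 [32.8 37.1 41.6]
bar y 0 [33.1 38.7 48.2]
bar y 40 [32.8 37.2 41.6]
t 11.0 tcp -34.3 -62.56 178.05
t 11.0 station tcp [-34.3 -62.6 178.1] F st [ 0.57  0.99 -0.4 ] gap -0.0002 j [-30.3  11.1 -33.4  45.3   0.  -18.9]
d [-0.0433 -0.0674  0.0002] rot [1.4000e-03 1.9000e-03 1.5702e+00]
```

Request:
send_rows:
  increments:
    - {"dx": -0.043,"dy": -0.067,"dz": 0,"ax": 0,"ay": 0,"az": 0.14,"jaw": 0}
    - {"dx": -0.043,"dy": -0.067,"dz": 0,"ax": 0,"ay": 0,"az": 0.28,"jaw": 0}
    - {"dx": -0.043,"dy": -0.067,"dz": 0,"ax": 0,"ay": 0,"az": 0.42,"jaw": 0}
    - {"dx": -0.043,"dy": -0.067,"dz": 0,"ax": 0,"ay": 0,"az": 0.56,"jaw": 0}
    - {"dx": -0.043,"dy": -0.067,"dz": 0,"ax": 0,"ay": 0,"az": 0.7,"jaw": 0}
    - {"dx": -0.043,"dy": -0.067,"dz": 0,"ax": 0,"ay": 0,"az": 0.84,"jaw": 0}
    - {"dx": -0.043,"dy": -0.067,"dz": 0,"ax": 0,"ay": 0,"az": 0.98,"jaw": 0}
    - {"dx": -0.043,"dy": -0.067,"dz": 0,"ax": 0,"ay": 0,"az": 1.12,"jaw": 0}
    - {"dx": -0.043,"dy": -0.067,"dz": 0,"ax": 0,"ay": 0,"az": 1.26,"jaw": 0}
    - {"dx": -0.043,"dy": -0.067,"dz": 0,"ax": 0,"ay": 0,"az": 1.4,"jaw": 0}
    - {"dx": -0.043,"dy": -0.067,"dz": 0,"ax": 0,"ay": 0,"az": 1.54,"jaw": 0}
    - {"dx": -0.043,"dy": -0.067,"dz": 0,"ax": 0,"ay": 0,"az": 1.57,"jaw": 0}
  force: 20

```text
time_s: 12.2
tool_pos: [0.439, -0.2281, 0.1763]
ee_rot: [[0.197, 0.98, -0.002], [0.98, -0.197, 0.001], [0.001, -0.002, -1.0]]
contact_force: [-0.3, 0.5, 0.4]
finger_gap: 0.0003
grasp_force: 0.0
```

```bash
python3 go.py 9 -130 108 -90
```

```text
t 12.2 station tcp [   7.5 -129.1  176.3] F st [-0.38  0.46  0.41] gap 0.0003 j [-36.   17.  -25.7  47.5   0.   65.3]
d [-0.0009  0.0016  0.0683] rot [-0.0019 -0.0011 -0.0011]
```

Request:
send_rows:
  increments:
    - {"dx": 0,"dy": 0.001,"dz": 0.04,"ax": 0,"ay": 0,"az": 0,"jaw": 0}
    - {"dx": 0,"dy": 0.001,"dz": 0.068,"ax": 0,"ay": 0,"az": 0,"jaw": 0}
    - {"dx": 0,"dy": 0.001,"dz": 0.068,"ax": 0,"ay": 0,"az": 0,"jaw": 0}
    - {"dx": 0.004,"dy": 0.001,"dz": 0.068,"ax": 0,"ay": 0,"az": 0,"jaw": 0}
    - {"dx": 0.008,"dy": 0.001,"dz": 0.068,"ax": 0,"ay": 0,"az": 0,"jaw": 0}
    - {"dx": 0.012,"dy": 0.001,"dz": 0.068,"ax": 0,"ay": 0,"az": 0,"jaw": 0}
    - {"dx": 0.016,"dy": 0.001,"dz": 0.068,"ax": 0,"ay": 0,"az": 0,"jaw": 0}
    - {"dx": 0.02,"dy": 0.001,"dz": 0.068,"ax": 0,"ay": 0,"az": 0,"jaw": 0}
    - {"dx": 0.024,"dy": 0.001,"dz": 0.068,"ax": 0,"ay": 0,"az": 0,"jaw": 0}
  force: 20

```text
time_s: 13.1
tool_pos: [0.446, -0.2056, 0.1105]
ee_rot: [[0.196, 0.981, 0.001], [0.981, -0.196, -0.002], [-0.001, 0.001, -1.0]]
contact_force: [-0.4, -2.0, 0.2]
finger_gap: 0.0
grasp_force: 1.1
```

```bash
python3 f.py 3; python3 go.py 9 40 108 -90
```

```text
F mean [ 0.09 -0.35  1.24] fx [-0.1  0.3  0.1]
offcut? 363 ((12.128396987915039, -49.14602279663086), (50.67377471923828, 39.93601608276367), 89.32952117919922) [[-8.100000381469727, -74.19999694824219], [31.799999237060547, -74.69999694824219], [32.400001525878906, -24.0], [-7.5, -23.600000381469727]]
bar y -80 [32.4 38.2 48.1]
bar y -40 [32.6 36.9 41.5]
bar y 0 [32.9 38.5 47.8]
bar y 40 [32.9 37.1 41.5]
t 13.25 tcp 9.27 -104.97 109.89
t 13.25 station tcp [   9.3 -105.   109.9] F st [0.08 0.12 0.85] gap -0.0003 j [-33.3  21.2 -31.1  37.7   0.   67.9]
d [ 0.145  -0.0002  0.002 ] rot [ 0.0002 -0.0007  0.0008]
```

The offcut slides along the stop, still flush. Continue.

Request:
send_rows:
  increments:
    - {"dx": 0.005,"dy": 0,"dz": 0,"ax": 0,"ay": 0,"az": 0,"jaw": 0}
    - {"dx": 0.011,"dy": 0,"dz": 0,"ax": 0,"ay": 0,"az": 0,"jaw": 0}
    - {"dx": 0.017,"dy": 0,"dz": 0,"ax": 0,"ay": 0,"az": 0,"jaw": 0}
    - {"dx": 0.023,"dy": 0,"dz": 0,"ax": 0,"ay": 0,"az": 0,"jaw": 0}
    - {"dx": 0.029,"dy": 0,"dz": 0,"ax": 0,"ay": 0,"az": 0,"jaw": 0}
    - {"dx": 0.035,"dy": 0,"dz": 0,"ax": 0,"ay": 0,"az": 0,"jaw": 0}
    - {"dx": 0.041,"dy": 0,"dz": 0,"ax": 0,"ay": 0,"az": 0,"jaw": 0}
    - {"dx": 0.047,"dy": 0,"dz": 0,"ax": 0,"ay": 0,"az": 0,"jaw": 0}
    - {"dx": 0.053,"dy": 0,"dz": 0,"ax": 0,"ay": 0,"az": 0,"jaw": 0}
    - {"dx": 0.059,"dy": 0,"dz": 0,"ax": 0,"ay": 0,"az": 0,"jaw": 0}
    - {"dx": 0.065,"dy": 0,"dz": 0,"ax": 0,"ay": 0,"az": 0,"jaw": 0}
    - {"dx": 0.07,"dy": 0,"dz": 0,"ax": 0,"ay": 0,"az": 0,"jaw": 0}
  force: 20

```text
time_s: 14.45
tool_pos: [0.4592, -0.1361, 0.1098]
ee_rot: [[0.196, 0.981, -0.0], [0.981, -0.196, 0.0], [0.0, -0.0, -1.0]]
contact_force: [0.3, -1.7, 1.8]
finger_gap: -0.0004
grasp_force: 1.1
```

```bash
sed -i 's/(Y<65)$/(Y<150)/' f.py; python3 f.py 3; python3 go.py 9 40 108 -90
```

```text
F mean [-0.14  0.48 -0.24] fx [-0.1 -0.1 -0.2]
bar y 40 [33.1 37.6 41.7]
t 14.6 tcp 8.84 -34.61 109.54
t 14.6 station tcp [  8.8 -34.6 109.5] F st [-0.19  0.87 -0.43] gap -0.0003 j [-25.4  20.2 -32.7  37.1   0.1  75.9]
d [0.0746 0.0002 0.0016] rot [-0.0007 -0.0014  0.0011]
```

```bash
python3 -c "
from h import *
b,d=camera('scene'); save('s2.png',cv2.resize(b[150:290,200:380],None,fx=4,fy=4))"
```

```text
(no output)
```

View pics/s2.png

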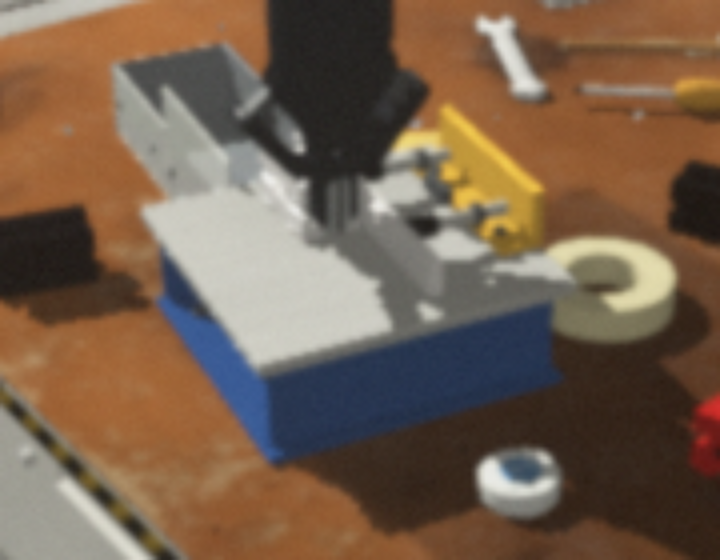

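The offcut is ahead of the fingers, at (285,195) in the picture, entering the chute. I push on over the edge.

Request:
send_rows:
  increments:
    - {"dx": 0.006,"dy": 0,"dz": 0,"ax": 0,"ay": 0,"az": 0,"jaw": 0}
    - {"dx": 0.012,"dy": 0,"dz": 0,"ax": 0,"ay": 0,"az": 0,"jaw": 0}
    - {"dx": 0.018,"dy": 0,"dz": 0,"ax": 0,"ay": 0,"az": 0,"jaw": 0}
    - {"dx": 0.024,"dy": 0,"dz": 0,"ax": 0,"ay": 0,"az": 0,"jaw": 0}
    - {"dx": 0.03,"dy": 0,"dz": 0,"ax": 0,"ay": 0,"az": 0,"jaw": 0}
    - {"dx": 0.036,"dy": 0,"dz": 0,"ax": 0,"ay": 0,"az": 0,"jaw": 0}
    - {"dx": 0.042,"dy": 0,"dz": 0,"ax": 0,"ay": 0,"az": 0,"jaw": 0}
    - {"dx": 0.048,"dy": 0,"dz": 0,"ax": 0,"ay": 0,"az": 0,"jaw": 0}
    - {"dx": 0.054,"dy": 0,"dz": 0,"ax": 0,"ay": 0,"az": 0,"jaw": 0}
    - {"dx": 0.06,"dy": 0,"dz": 0,"ax": 0,"ay": 0,"az": 0,"jaw": 0}
    - {"dx": 0.066,"dy": 0,"dz": 0,"ax": 0,"ay": 0,"az": 0,"jaw": 0}
    - {"dx": 0.072,"dy": 0,"dz": 0,"ax": 0,"ay": 0,"az": 0,"jaw": 0}
  force: 20

```text
time_s: 15.85
tool_pos: [0.4733, -0.0651, 0.1098]
ee_rot: [[0.196, 0.981, 0.0], [0.981, -0.196, 0.001], [0.001, -0.0, -1.0]]
contact_force: [0.1, 0.3, 0.2]
finger_gap: -0.0003
grasp_force: 0.0
```

```bash
python3 f.py 3 t4.png; python3 go.py 9 -40 190 -90
```

```text
F mean [-0.2   0.7  -0.01] fx [-0.2 -0.7  0.4]
bar y -120 [32.5 37.  41.5]
bar y -80 [32.6 38.4 48.1]
bar y -40 [32.6 36.8 41.4]
t 16.0 tcp 8.99 37.14 109.66
t 16.0 station tcp [  9.   37.1 109.7] F st [ 0.36  1.01 -0.29] gap 0.0001 j [-16.7  20.1 -32.9  37.    0.   84.5]
d [-0.0771 -0.0001 -0.0804] rot [-0.0004 -0.0005  0.0012]
```

View pics/t4.png

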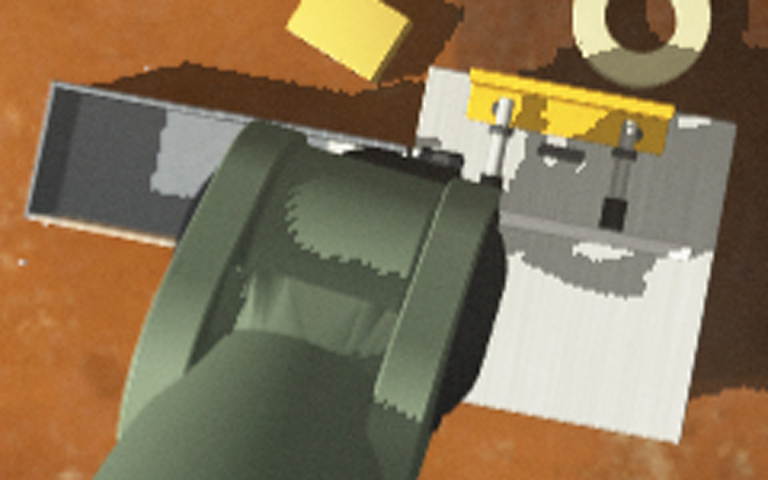

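The arm hides the chute, so I rise and back away.

Request:
send_rows:
  increments:
    - {"dx": -0.02,"dy": 0,"dz": -0.02,"ax": 0,"ay": 0,"az": 0,"jaw": 0}
    - {"dx": -0.04,"dy": 0,"dz": -0.06,"ax": 0,"ay": 0,"az": 0,"jaw": 0}
    - {"dx": -0.08,"dy": 0,"dz": -0.09,"ax": 0,"ay": 0,"az": 0,"jaw": 0}
    - {"dx": -0.12,"dy": 0,"dz": -0.12,"ax": 0,"ay": 0,"az": 0,"jaw": 0}
    - {"dx": -0.16,"dy": 0,"dz": -0.14,"ax": 0,"ay": 0,"az": 0,"jaw": 0}
    - {"dx": -0.2,"dy": 0,"dz": -0.14,"ax": 0,"ay": 0,"az": 0,"jaw": 0}
    - {"dx": -0.2,"dy": 0,"dz": -0.14,"ax": 0,"ay": 0,"az": 0,"jaw": 0}
    - {"dx": -0.2,"dy": 0,"dz": -0.14,"ax": 0,"ay": 0,"az": 0,"jaw": 0}
  force: 20

```text
time_s: 16.8
tool_pos: [0.4335, -0.2627, 0.2494]
ee_rot: [[0.198, 0.98, -0.0], [0.98, -0.198, 0.001], [0.001, -0.001, -1.0]]
contact_force: [0.3, 0.3, -1.5]
finger_gap: -0.0001
grasp_force: 0.0
```

```bash
python3 f.py 1 t5.png; python3 go.py
```

```text
F mean [0.53 0.59 0.11] fx [0.5]
bar y -120 [32.5 36.9 41.5]
bar y -80 [32.6 38.2 47.8]
bar y -40 [32.6 36.9 41.4]
bar y 0 [33.  38.5 47.9]
bar y 40 [32.7 37.1 41.5]
t 16.85 tcp 8.71 -163.17 249.26
t 16.85 station tcp [   8.7 -163.2  249.3] F st [0.53 0.59 0.11] gap 0.0002 j [-39.5  14.3 -17.7  58.1   0.   61.8]
```

View pics/t5.png

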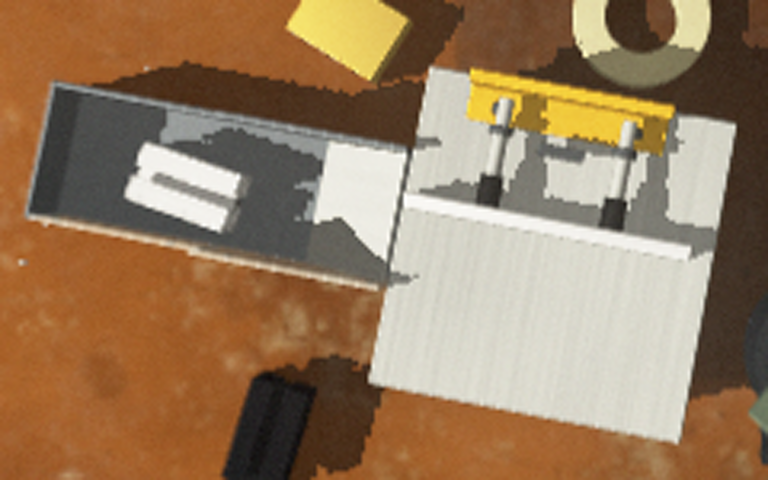

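The offcut lies in the chute/tray at (186,187). I check that it is level and at rest.

```bash
cat > c.py <<'E'
from h import *
a0=np.radians(-11.3); ex=np.array([np.cos(a0),np.sin(a0),0]); ey=np.array([-ex[1],ex[0],0])
for k in range(2):
    for i in range(5): a,d=camera('top')
    P=cloud(camera_params('top'),d)*1000-np.array([457,-100,0]); X=P@ex;Y=P@ey;Z=P[...,2]
    m=(a.min(2)>150)&(Y>110)&(Y<305)&(X>-15)&(X<60)&(d>0)
    n,l,st,c=cv2.connectedComponentsWithStats(m.astype(np.uint8)); l=(l==1+np.argmax(st[1:,4]))
    print(l.sum(),cv2.minAreaRect(np.c_[X[l],Y[l]].astype(np.float32)),'z vs y',[(y,np.median(Z[l&(Y>y)&(Y<y+15)]).round(1)) for y in range(120,290,15) if (l&(Y>y)&(Y<y+15)).sum()>5])
    q=(X>-14)&(X<60)&~l; print('floor',[(y,np.median(Z[q&(Y>y)&(Y<y+15)]).round(1)) for y in range(75,310,15)])
E
python3 c.py
```

```text
542 ((16.33626937866211, 216.21319580078125), (70.77667999267578, 40.01070022583008), 81.49803924560547) z vs y [(180, np.float64(45.4)), (195, np.float64(45.4)), (210, np.float64(45.8)), (225, np.float64(45.9)), (240, np.float64(45.2))]
floor [(75, np.float64(54.4)), (90, np.float64(38.9)), (105, np.float64(25.1)), (120, np.float64(9.1)), (135, np.float64(5.5)), (150, np.float64(5.2)), (165, np.float64(5.3)), (180, np.float64(6.7)), (195, np.float64(5.9)), (210, np.float64(6.3)), (225, np.float64(5.8)), (240, np.float64(5.7)), (255, np.float64(5.9)), (270, np.float64(5.7)), (285, np.float64(5.6)), (300, np.float64(26.3))]
540 ((16.13551139831543, 216.17868041992188), (70.29042053222656, 40.269405364990234), 81.44944763183594) z vs y [(180, np.float64(45.4)), (195, np.float64(46.0)), (210, np.float64(45.9)), (225, np.float64(45.8)), (240, np.float64(45.4))]
floor [(75, np.float64(54.5)), (90, np.float64(39.8)), (105, np.float64(24.7)), (120, np.float64(8.8)), (135, np.float64(5.1)), (150, np.float64(5.5)), (165, np.float64(5.4)), (180, np.float64(6.8)), (195, np.float64(6.0)), (210, np.float64(5.7)), (225, np.float64(6.1)), (240, np.float64(5.5)), (255, np.float64(5.5)), (270, np.float64(5.7)), (285, np.float64(5.3)), (300, np.float64(26.7))]
```

It lies flat on the tray floor and is not moving; the robot is clear of everything.

```bash
python3 -c "
from cell import *
print(hand_in())"
```

```text
the job is handed in; nothing more can be done
None
```

I slid the offcut flush onto the stop, held it there at about 5 N for over 3 s, then pushed it along the stop into the chute. It came to rest flat in the catch tray, and I never moved the arm near the tape roll, fuse carton or lens case; the job is handed in.

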